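Drive home the splitting wedges in a marble block

TASK

Pick up the mallet and knock the three steel wedges in the marble block fully home with brisk blows of its wooden head (no slow pushing), until each wedge's head sits on its feathers: one after another along the row, beginning at the end next to the plaster bust. Touch the block and wedges only with the mallet, never with the gripper. Then lay the mallet gently back on the black rubber mat and let go, leaving the plaster bust, the jar and the chisel undisturbed.

Things in the scene. Friction and masses are not known exactly. Their poses are not given: they have to be found in the camera images.
- block: White marble block, 140 (x) by 240 (y) by 80 mm high, fixed to the bench (it never moves in a run). Origin at the centre of its underside, z up. The three wedges stand in a row along its own y axis, at x = 0 and y = +70 (left), 0 (middle), -70 mm (right), each between two steel feather ears that stand 12 mm above the stone
- wedge_left (a joint): A steel splitting wedge with a round head 25 mm across and 14 mm thick. Value = how far it has been driven down in m: 0 = highest, 0.026 = home (underside of its head on the feathers). It moves straight down against about 9 N of steady grip from the sprung feathers and stays where it is left. It starts at 0 to 0.010. The one at the block's y = +70 mm
- wedge_middle (a joint): A steel splitting wedge with a round head 25 mm across and 14 mm thick. Value = how far it has been driven down in m: 0 = highest, 0.026 = home (underside of its head on the feathers). It moves straight down against about 9 N of steady grip from the sprung feathers and stays where it is left. It starts at 0 to 0.010. The one at the block's y = 0
- wedge_right (a joint): A steel splitting wedge with a round head 25 mm across and 14 mm thick. Value = how far it has been driven down in m: 0 = highest, 0.026 = home (underside of its head on the feathers). It moves straight down against about 9 N of steady grip from the sprung feathers and stays where it is left. It starts at 0 to 0.010. The one at the block's y = -70 mm
- left_top (a point): Centre of the flat top of the left wedge's head (its struck face). Home it is 106 mm above the bench (26 mm above the stone); at joint value q it is 132 mm minus q above the bench
- middle_top (a point): Centre of the flat top of the middle wedge's head (its struck face). Home it is 106 mm above the bench (26 mm above the stone); at joint value q it is 132 mm minus q above the bench
- right_top (a point): Centre of the flat top of the right wedge's head (its struck face). Home it is 106 mm above the bench (26 mm above the stone); at joint value q it is 132 mm minus q above the bench
- mat: Black rubber mat, 300 (x) by 220 (y) by 5 mm thick, fixed flat on the bench. Origin at the centre of its underside, x along its long side
- mallet: Square wooden mallet, 0.26 to 0.42 kg, lying on the mat, handle roughly towards the robot. Head 75 (x) by 60 (y) by 60 mm (z); handle 24 mm square, 130 mm long, from x = -37.5 to -167.5 mm, its centre line 30 mm above the head's underside. Origin: centre of the head's underside; z up as it lies. Any of the head's four long faces can strike
- mallet_head (a point): Centre of the mallet's head, 30 mm from each of its long faces
- mallet_grip (a point): Point on the handle's centre line, 70 mm from the head's centre towards the handle's end; a good place to grip across the handle from above
- chisel: Bystander: steel stone chisel, 160 mm long, up to 16 mm wide and 12 mm high, lying on the mat beside the mallet, about 110 mm to the mallet's left (+y of the mat). Origin below its middle, x along it
- bust: Bystander: plaster bust, 120 mm tall, 60 mm across, standing on the bench at the block's right end (block's -y). Origin at the centre of its underside
- jar: Bystander: closed glass jar, 85 mm tall, 64 mm across, standing on the bench behind the block (block's +x). Origin at the centre of its underside
Mind the look-alikes: they are no part of the job. Several things have the shape of the mallet; the one meant has the colours described above.

How it is judged:
On the way, in this order (a step that is already met when the one before it is completed fails the run):
1. the mallet is lifted clear of the mat (height (world z) of mallet_head above 0.08 m), for 0.1 s.
2. a blow of the mallet drives the first (next to the bust) wedge down briskly (contact force between mallet and block above 1 N and velocity of joint wedge_right above 0.05 m/s).
3. the first (next to the bust) wedge is home (value of joint wedge_right above 0.0235 m), for 0.1 s.
4. a blow of the mallet drives the middle wedge down briskly (contact force between mallet and block above 1 N and velocity of joint wedge_middle above 0.05 m/s).
5. the middle wedge is home (value of joint wedge_middle above 0.0235 m), for 0.1 s.
6. a blow of the mallet drives the last wedge down briskly (contact force between mallet and block above 1 N and velocity of joint wedge_left above 0.05 m/s).
7. the last wedge is home (value of joint wedge_left above 0.0235 m), for 0.1 s.
At the end, for the whole second after the job is handed in: All three wedges are driven to at least 0.0235 m (within 2.5 mm of home), and the mallet lies still on the mat: the centre of its head within the mat's outline and less than 48 mm above the bench, its grip point less than 60 mm above the bench (value of joint each of wedge_left, wedge_middle, wedge_right above 0.0235 m and x of mallet_head in the frame of mat between -0.15 and 0.15 m and y of mallet_head in the frame of mat between -0.11 and 0.11 m and height (world z) of mallet_head below 0.048 m and height (world z) of mallet_grip below 0.06 m and linear speed of mallet below 0.02 m/s); the robot touches nothing.
It fails at once if the gripper or arm touches the marble block or a wedge (contact force between any of the fingers, the arm and block above 1 N).
It fails at once if the mallet is dropped or slammed on the mat (over 80 N) (contact force between mallet and mat above 80 N).
It fails at once if the bust, jar or chisel is moved by more than 15 mm (distance of any of bust, jar, chisel from where it was at the start of the episode above 0.015 m).
It fails at once if the bust or jar is tipped over (angle between any of bust, jar's own z axis and vertical above 0.3 rad).
It also fails if it takes over 48 s, if anything falls off the work surface, if the arm or the gripper's body presses on something with over 40 N, if the wrist force passes 120 N, or if a joint passes its speed limit or range.

ROBOT

A 7-joint arm with a two-finger parallel gripper is mounted at the origin on the work surface. World frame = base frame: x ahead of the robot, y to its left, z up, the work surface at z = 0. Lengths are in m, angles in rad, forces in N, time in s.
With the tool pointing down it reaches from about 0.4 to 0.85 m from the base axis. Payload 10.4 kg.
Tool frame: the origin (TCP) lies at the very end of the fingers, on their centre line; the grasp point (between the pads) lies 19 mm behind it; z points along the fingers, y is the line along which they close (so a half turn about z gives the same grasp; the last joint's range is limited). The gripper opens to 87 mm and grips with 3 to 60 N. Pads are 19 mm wide; open, the fingers measure 117 mm over their backs; the gripper's body (75 mm by 190 mm) begins 51 mm behind the grasp point.
Start: joints at [1.205, 0.332, -0.065, 1.46, 0.022, 1.35, -0.088], TCP at [0.21, -0.589, 0.223] pointing down, gripper open.
Joint ranges: [-2.6, 2.6], [-0.5, 2.12], [-1.47, 1.34], [0.16, 2.42], [-1.27, 4.41], [0.06, 2.06], [-2.6, 2.6]. Speed limits (rad/s): [2.22, 2.22, 2.79, 2.79, 3.14, 3.14, 3.14].

INTERFACE

Orientations are given as a unit quaternion [x, y, z, w].
In Python, from bench import * gives the robot as it stands.
- The arm moves only by the tool carry_out, never from a script. Its argument "deltas" is a list of rows, each an object with "hand": the finger opening in mm, from 0 to 87; "dp": the shift along the tool's x, y, z each as a share of 250 mm, from -1 to 1, a list of three; "spin": the turn about the tool's z as a share of pi rad, from -1 to 1. In form: [{"hand": hand, "dp": [dx, dy, dz], "spin": spin}, ...]. A call has 1 to 20 rows; each row is the pose to reach, as a shift and turn from the pose commanded when the call began, along the tool's axes at that moment, turning the shorter way round; what a row does not reach only later rows make up. A row lasts 1/10 s, in which the tool goes at most 50 mm and 8.59 degrees, less where a joint would pass 70% of its speed; a pose out of reach is approached as far as the arm can. A call with a number of a shift or a turn outside -1 to 1 is refused whole. A call with a gripper value outside its range is refused whole. The fingers move at their own pace and stop on an object; "force" is the grip in N (left out, the last holds). Time passes only in rows, so rows that repeat a pose let the fingers close. It gives the time, the measured TCP pose, the force, the opening and the grip force at its end, in the units of the state.
- read_state(): the state, without advancing time (a new reading comes with each control period).
- camera(name): name is "side" or "top"; returns the picture (480x640x3 uint8, red, green, blue); there is no depth.
- get_calibration(name): a dict with "fx", "fy", "cx", "cy" (pixels), "k1" (the pictures are not rectified: a ray, as slopes to the right and down, at radius r is drawn at 1 + k1 r^2 times it, then the intrinsics apply), "R" (3x3) and "t" (3): a world point X has camera coordinates R X + t. Camera axes: x right, y down, z forward; pixel columns grow to the right and rows downward; lengths in m; the calibration is good to about 2 mm. A picture is of the moment at which its call begins. get_calibration takes no time and is no camera call.
- close_job(): hands the job in; it is judged then, once.
The state is a dict: "time": time; "joint_positions": joint angles; "joint_vel": joint speeds; "joint_torque": joint torques, N m; "ee_pos": TCP position; "eef_rot": TCP orientation; "ft_force": force on the tool from outside, world axes, zero at the start; "torque": the same for the moment, N m; "width": finger opening in m; "grip_force": force on a finger pad.
Only numpy, scipy, OpenCV 4.12 (cv2) and the standard library are available. Lean on these libraries where they do the work, as an engineer would, in place of code of your own. Each camera call takes 0.05 s, during which the arm holds its last target. There are 200 camera calls.

## Working session

There is one attempt and no reset: what is moved stays moved. The work goes in short steps, Python scripts to look and compute and a tool call to move; the robot and the scene stay as the last step left them, time stands still between calls to the robot, and variables do not carry over. Pictures are saved under pics/ and viewed, at most 10 in all, crops included, and the job is handed in when it is done.

Besides the shell and the picture viewer there is one more tool, called after "Request:" as name(argument=value, ...) on one line, values as JSON. carry_out: Moves the arm, as the interface text tells. Its arguments: {"type":"object","properties":{"deltas":{"type":"array","items":{"type":"object","properties":{"hand":{"type":"number"},"dp":{"type":"array","items":{"type":"number","minimum":-1,"maximum":1}},"spin":{"type":"number","minimum":-1,"maximum":1}}}},"force":{"type":"number"}},"required":["deltas"]}

```bash
mkdir -p pics
python3 - <<'E'
from bench import *
import cv2
for n in ("top","side"):
    cv2.imwrite(f"pics/{n}0.png",camera(n)[:,:,::-1]); c=get_calibration(n); print(n,c)
s=read_state(); print(s["time"],s["ee_pos"],s["eef_rot"],s["width"],s["ft_force"])
E
```

```text
top {'fx': 551.0903909196801, 'fy': 551.0903909196801, 'cx': 319.85862450832707, 'cy': 238.73973964216663, 'k1': 0.00870906164237418, 'R': array([[-0.02334561, -0.99972185, -0.00334629],
       [-0.99523175,  0.02355758, -0.09465094],
       [ 0.09470344,  0.00112065, -0.9955049 ]]), 't': array([-0.12023616,  0.52034225,  1.28292799])}
side {'fx': 537.7999135221645, 'fy': 537.7999135221645, 'cx': 312.0703894188442, 'cy': 239.88312969636837, 'k1': -0.07438533894286305, 'R': array([[-0.96327568, -0.26840314,  0.00772816],
       [-0.17362713,  0.60066201, -0.78042217],
       [ 0.20482575, -0.75310352, -0.62520517]]), 't': array([0.43574299, 0.23781123, 1.27611182])}
0.1 [ 0.20995643 -0.5883195   0.22183994] [ 9.85346649e-01  1.70562572e-01 -1.33316276e-04 -6.09780058e-04] 0.0873640729315726 [ 0.79652944 -0.15331302 -0.07010914]
```

View pics/top0.png

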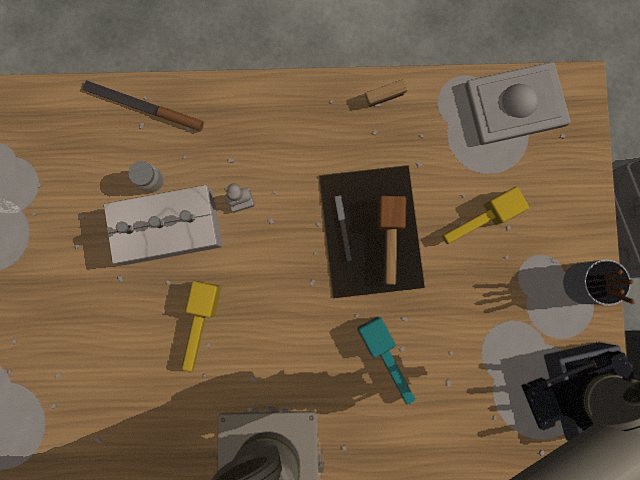

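View pics/side0.png

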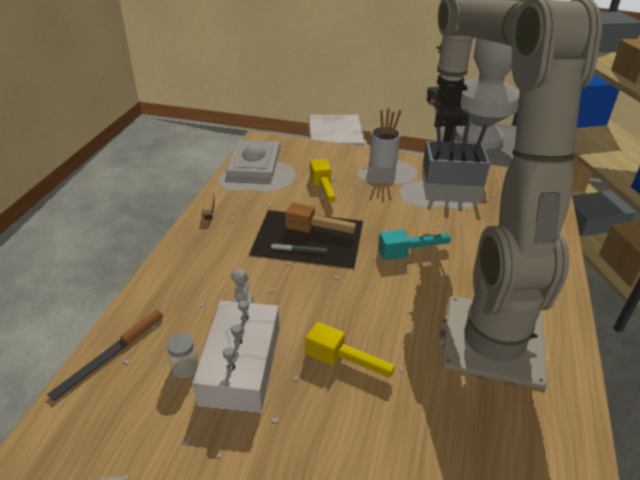

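The top view (x up, y left) shows the mat around (372,231), the brown mallet with its head at (393,212) and handle running to (391,283), and the chisel at (343,228). The block is at (162,225), with wedges at about (123,227), (155,222) and (187,216). The bust is at (238,197), next to the right wedge, and the jar is at (146,177). The side view shows the same layout, with wedges at (244,310), (237,331) and (229,354).

```bash
cat > h.py <<'E'
from bench import *
import numpy as np, cv2
def ray(n,uv):
    c=get_calibration(n); p=np.array([(uv[0]-c["cx"])/c["fx"],(uv[1]-c["cy"])/c["fy"]]); q=p.copy()
    for _ in range(20): q=p/(1+c["k1"]*(q@q))
    return -c["R"].T@c["t"], c["R"].T@np.r_[q,1]
def onplane(n,uv,z):
    o,d=ray(n,uv); return o+d*(z-o[2])/d[2]
def tri(u1,u2):
    A=[];b=[]
    for n,u in (("top",u1),("side",u2)):
        o,d=ray(n,u); d/=np.linalg.norm(d); P=np.eye(3)-np.outer(d,d); A.append(P); b.append(P@o)
    return np.linalg.lstsq(np.vstack(A),np.hstack(b),rcond=None)[0]
def proj(n,X):
    c=get_calibration(n); p=c["R"]@X+c["t"]; q=p[:2]/p[2]; q=q*(1+c["k1"]*(q@q)); return np.array([c["fx"]*q[0]+c["cx"],c["fy"]*q[1]+c["cy"]])
E
python3 - <<'E'
from h import *
t=cv2.imread("pics/top0.png"); s=cv2.imread("pics/side0.png")
a=cv2.resize(t[170:270,90:250],None,fx=5,fy=5,interpolation=cv2.INTER_CUBIC)
cv2.imwrite("pics/c1.png",a)
cv2.imwrite("pics/c2.png",cv2.resize(s[255:415,190:290],None,fx=3.75,fy=3.75,interpolation=cv2.INTER_CUBIC))
h=cv2.cvtColor(t,cv2.COLOR_BGR2HSV)
for nm,(x0,y0,x1,y1) in dict(head=(375,190,410,232),handle=(380,228,402,290)).items():
    print(nm,h[(y0+y1)//2,(x0+x1)//2])
roi=np.zeros(h.shape[:2],np.uint8); roi[160:300,360:425]=1
m=((h[:,:,1]>60)&(h[:,:,2]>60)&(roi>0)).astype(np.uint8)
# keep component at the head
k,l=cv2.connectedComponents(m); m=(l==l[212,393]).astype(np.uint8)
for r in range(190,290,4):
    c=np.where(m[r])[0]; print(r,c.min() if len(c) else None,c.max() if len(c) else None, h[r,392])
E
```

```text
head [ 13 154 111]
handle [ 16 127 141]
190 None None [18 85 36]
194 None None [10 45 34]
198 381 405 [ 13 161 114]
202 381 406 [ 12 153 112]
206 381 405 [ 12 152 111]
210 381 405 [ 12 161 109]
214 381 405 [ 13 153 112]
218 381 405 [ 12 162 104]
222 381 405 [ 13 167  96]
226 381 405 [ 14 161  95]
230 None None [ 15 119 141]
234 None None [ 17 128 129]
238 None None [ 15 119 139]
242 None None [ 17 121 139]
246 None None [ 16 128 136]
250 None None [ 14 119 135]
254 None None [ 15 123 139]
258 None None [ 16 123 147]
262 None None [ 16 125 145]
266 None None [ 17 119 143]
270 None None [ 16 128 141]
274 None None [ 16 123 139]
278 None None [ 17 125 137]
282 None None [ 15 129 136]
286 None None [25 46 33]
```

View pics/c1.png

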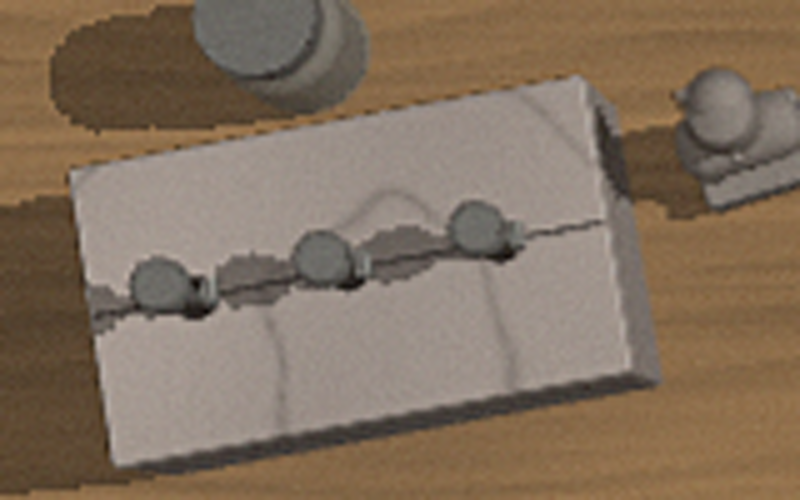

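View pics/c2.png

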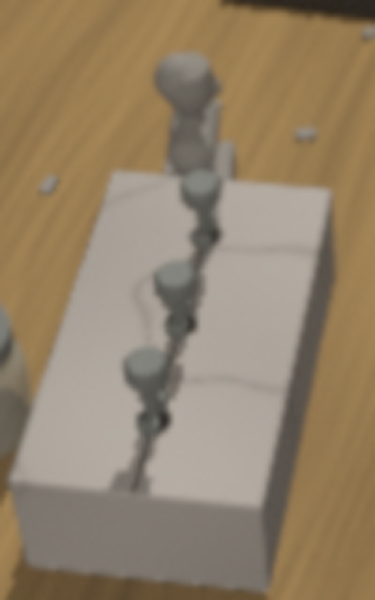

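Run:
```python
from h import *
np.set_printoptions(precision=4,suppress=True)
cor=[onplane("top",u,.08)[:2] for u in [(104,204.4),(206,185.6),(216.4,244.4),(113,263)]]
print("block corners",*cor,"c",np.mean(cor,0)); 
for i in range(4): print(np.linalg.norm(cor[i]-cor[(i+1)%4]),end=" ")
d1=cor[0]-cor[1]; d2=cor[3]-cor[2]; print("yaw deg",[np.degrees(np.arctan2(-d[0],d[1])) for d in (d1,d2)])
T=[(158,283),(321,256),(476,226)]; S=[(145,363),(174,277),(200,184)]
for a,b in zip(T,S): print("wedge top",tri((a[0]/5+90,a[1]/5+170),(b[0]/3.75+190,b[1]/3.75+255)))
t=cv2.imread("pics/top0.png"); h=cv2.cvtColor(t,cv2.COLOR_BGR2HSV).astype(int)
roi=np.zeros(h.shape[:2],bool); roi[188:292,376:412]=1
wood=(h[:,:,2]>70)&(h[:,:,1]>60)&roi
sat=h[:,:,1]>140
for r in list(range(194,234,3))+list(range(234,290,5)):
    c=np.where(wood[r])[0]; print(r,(c.min(),c.max(),h[r,c,1].mean().round(),h[r,[382,386,392,400,404],2]) if len(c) else None)
ys,xs=np.where(wood&(np.arange(480)[:,None]>232)); 
pts=np.array([onplane("top",(xs[ys==r].mean(),r),.047)[:2] for r in range(236,280)])
p=np.polyfit(pts[:,0],pts[:,1],1); print("handle y=",p,"yaw",np.degrees(np.arctan(p[0])))
print("handle end",onplane("top",(xs[ys>280].mean(),ys.max()+.5),.047))
m=cv2.inRange(t,(0,0,0),(45,45,45)); m[:, :300]=0;m[:,440:]=0;m[:150]=0;m[310:]=0
m=cv2.morphologyEx(m,cv2.MORPH_CLOSE,np.ones((25,25)));c=max(cv2.findContours(m,0,2)[0],key=cv2.contourArea);b=cv2.boxPoints(cv2.minAreaRect(c));print("mat",[onplane("top",u,.005)[:2] for u in b])
for nm,u,z in (("jar",(90+256/5,170+32/5),.085),("bust head",(90+720/5,170+105/5),.11),("chis a",(338,197),.012),("chis b",(349,260),.012)): print(nm,onplane("top",u,z))
```

```text
block corners [0.6025 0.3587] [0.6406 0.1256] [0.5047 0.1026] [0.4681 0.3365] c [0.554  0.2309]
0.23614648508273173 0.13781955675500246 0.23682728800554487 0.13630011104521558 yaw deg [np.float64(9.278678921442793), np.float64(8.91168884094158)]
wedge top [0.5446 0.3014 0.1256]
wedge top [0.556  0.2326 0.1172]
wedge top [0.567  0.1631 0.1212]
194 None
197 (np.int64(381), np.int64(405), np.float64(159.0), array([107, 113, 117, 108, 118]))
200 (np.int64(381), np.int64(405), np.float64(158.0), array([106, 105, 114, 108, 120]))
203 (np.int64(381), np.int64(405), np.float64(162.0), array([108, 103, 115, 106, 124]))
206 (np.int64(381), np.int64(405), np.float64(160.0), array([106, 106, 111, 101, 125]))
209 (np.int64(381), np.int64(405), np.float64(160.0), array([109, 104, 107, 109, 123]))
212 (np.int64(381), np.int64(405), np.float64(160.0), array([115, 106, 114, 107, 126]))
215 (np.int64(381), np.int64(405), np.float64(161.0), array([109, 108, 108, 105, 126]))
218 (np.int64(381), np.int64(405), np.float64(159.0), array([112, 109, 104, 110, 126]))
221 (np.int64(381), np.int64(405), np.floa
[... 1064 characters left out ...]
rray([ 30,  74, 141,  33,  34]))
274 (np.int64(386), np.int64(395), np.float64(125.0), array([ 34,  80, 139,  30,  36]))
279 (np.int64(386), np.int64(395), np.float64(121.0), array([ 28,  84, 137,  26,  37]))
284 (np.int64(394), np.int64(394), np.float64(109.0), array([27, 40, 59, 34, 42]))
289 (np.int64(411), np.int64(411), np.float64(129.0), array([35, 37, 33, 28, 29]))
handle y= [-0.0646 -0.2668] yaw -3.6937934557750616
handle end [ 0.3887 -0.3079  0.047 ]
mat [array([ 0.6736, -0.1343]), array([ 0.6941, -0.355 ]), array([ 0.3967, -0.3772]), array([ 0.377, -0.161])]
jar [0.6644 0.2726 0.085 ]
bust head [0.621  0.0569 0.11  ]
chis a [ 0.6186 -0.1785  0.012 ]
chis b [ 0.466  -0.2007  0.012 ]
```

```bash
cat >> h.py <<'E'
def rel(X,yaw):
    s=read_state(); q=s["eef_rot"]
    from scipy.spatial.transform import Rotation as R
    r=R.from_quat(q).as_matrix(); y0=np.degrees(np.arctan2(r[1,0],r[0,0]))
    print("t",round(s["time"],2),"at",s["ee_pos"].round(4),"yaw",y0.round(1),"tilt",r[2].round(3),"ft",s["ft_force"].round(1),"w",round(s["width"],4),s["grip_force"])
    print("dp",(r.T@(np.array(X)-s["ee_pos"])/.25).round(4),"spin",round(-(yaw-y0)/180,4))
E
python3 - <<'E'
from h import *
f=onplane("top",(393.5,195),.065);b=onplane("top",(393,227),.065);e=onplane("top",(390.8,282.7),.047);g=onplane("top",(392,232),.047)
print(f,b,e,g)
u=(g-e)[:2];print(np.degrees(np.arctan2(u[1],u[0])),np.degrees(np.arctan2(*((f-e)[1::-1]))))
hc=(f+b)/2; print(hc, np.linalg.norm(hc[:2]-e[:2]))
a=np.radians(-3.3); X=hc[:2]-.06*np.array([np.cos(a),np.sin(a)]); print("grasp",X)
rel((*X,.12),-3.3)
E
```

```text
[ 0.6111479  -0.30524769  0.065     ] [ 0.53667078 -0.30142424  0.065     ] [ 0.409266   -0.29407113  0.047     ] [ 0.52703604 -0.30106429  0.047     ]
-3.3982231042898556 -3.168766591175652
[ 0.57390934 -0.30333596  0.065     ] 0.1649038117250818
grasp [ 0.51400883 -0.29988212]
t 0.1 at [ 0.21   -0.5883  0.2218] yaw 19.6 tilt [-0.    -0.001 -1.   ] ft [ 0.8 -0.2 -0.1] w 0.0874 0.0
dp [ 1.5333 -0.6773  0.4081] spin 0.1275
```

Request:
carry_out(deltas=[{"hand": 80, "dp": [1, -0.45, 0.1], "spin": 0.1275}, {"hand": 80, "dp": [1, -0.45, 0.1], "spin": 0.1275}, {"hand": 80, "dp": [1, -0.45, 0.1], "spin": 0.1275}, {"hand": 80, "dp": [1, -0.45, 0.1], "spin": 0.1275}, {"hand": 80, "dp": [1, -0.45, 0.1], "spin": 0.1275}, {"hand": 80, "dp": [1, -0.45, 0.1], "spin": 0.1275}, {"hand": 80, "dp": [1, -0.45, 0.1], "spin": 0.1275}, {"hand": 80, "dp": [1, -0.45, 0.1], "spin": 0.1275}])

```text
time: 0.9
ee_pos: [0.4077, -0.3984, 0.1972]
eef_rot: [1.0, -0.028, -0.0, -0.0]
ft_force: [-0.3, 0.2, -0.2]
width: 0.0795
grip_force: 0.0
```

```bash
python3 -c "
from h import *
rel((.514,-.2999,.1),-3.3);rel((.514,-.2999,.016),-3.3)"
```

```text
t 0.9 at [ 0.4077 -0.3984  0.1972] yaw -3.2 tilt [-0.001 -0.    -1.   ] ft [-0.3  0.2 -0.2] w 0.0795 0.0
dp [ 0.4024 -0.4173  0.3887] spin 0.0004
t 0.9 at [ 0.4077 -0.3984  0.1972] yaw -3.2 tilt [-0.001 -0.    -1.   ] ft [-0.3  0.2 -0.2] w 0.0795 0.0
dp [ 0.4026 -0.4173  0.7247] spin 0.0004
```

Request:
carry_out(deltas=[{"hand": 80, "dp": [0.402, -0.417, 0.2]}, {"hand": 80, "dp": [0.402, -0.417, 0.25]}, {"hand": 80, "dp": [0.402, -0.417, 0.35]}, {"hand": 80, "dp": [0.402, -0.417, 0.4]}, {"hand": 80, "dp": [0.402, -0.417, 0.55]}, {"hand": 80, "dp": [0.402, -0.417, 0.65]}, {"hand": 80, "dp": [0.402, -0.417, 0.7]}, {"hand": 80, "dp": [0.402, -0.417, 0.725]}, {"hand": 80, "dp": [0.402, -0.417, 0.725]}, {"hand": 10, "dp": [0.402, -0.417, 0.725]}, {"hand": 10, "dp": [0.402, -0.417, 0.725]}, {"hand": 10, "dp": [0.402, -0.417, 0.725]}, {"hand": 10, "dp": [0.402, -0.417, 0.725]}, {"hand": 10, "dp": [0.402, -0.417, 0.725]}, {"hand": 10, "dp": [0.402, -0.417, 0.725]}, {"hand": 10, "dp": [0.402, -0.417, 0.725]}, {"hand": 10, "dp": [0.402, -0.417, 0.725]}, {"hand": 10, "dp": [0.402, -0.417, 0.725]}], force=60)

```text
schema error: expected keys hand, dp, spin
```

```bash
python3 -c "
from h import *
rel((.514,-.2999,.25),-3.3)"
```

```text
t 0.9 at [ 0.4077 -0.3984  0.1972] yaw -3.2 tilt [-0.001 -0.    -1.   ] ft [-0.3  0.2 -0.2] w 0.0795 0.0
dp [ 0.402  -0.4174 -0.2113] spin 0.0004
```

Request:
carry_out(deltas=[{"hand": 80, "dp": [0.402, -0.417, 0.2], "spin": 0}, {"hand": 80, "dp": [0.402, -0.417, 0.25], "spin": 0}, {"hand": 80, "dp": [0.402, -0.417, 0.35], "spin": 0}, {"hand": 80, "dp": [0.402, -0.417, 0.4], "spin": 0}, {"hand": 80, "dp": [0.402, -0.417, 0.55], "spin": 0}, {"hand": 80, "dp": [0.402, -0.417, 0.65], "spin": 0}, {"hand": 80, "dp": [0.402, -0.417, 0.7], "spin": 0}, {"hand": 80, "dp": [0.402, -0.417, 0.725], "spin": 0}, {"hand": 80, "dp": [0.402, -0.417, 0.725], "spin": 0}, {"hand": 10, "dp": [0.402, -0.417, 0.725], "spin": 0}, {"hand": 10, "dp": [0.402, -0.417, 0.725], "spin": 0}, {"hand": 10, "dp": [0.402, -0.417, 0.725], "spin": 0}, {"hand": 10, "dp": [0.402, -0.417, 0.725], "spin": 0}, {"hand": 10, "dp": [0.402, -0.417, 0.725], "spin": 0}, {"hand": 10, "dp": [0.402, -0.417, 0.725], "spin": 0}, {"hand": 10, "dp": [0.402, -0.417, 0.725], "spin": 0}, {"hand": 10, "dp": [0.402, -0.417, 0.725], "spin": 0}, {"hand": 10, "dp": [0.402, -0.417, 0.725], "spin": 0}], force=60)

```text
time: 2.7
ee_pos: [0.5141, -0.3002, 0.0163]
eef_rot: [1.0, -0.029, -0.0, -0.0]
ft_force: [0.1, 0.6, 0.1]
width: 0.0236
grip_force: 59.9
```

```bash
python3 -c "
from h import *
rel((.514,-.2999,.2),-3.3)"
```

```text
t 2.7 at [ 0.5141 -0.3002  0.0163] yaw -3.3 tilt [-0. -0. -1.] ft [0.1 0.6 0.1] w 0.0236 59.86774547025561
dp [-4.00e-04 -1.40e-03 -7.35e-01] spin -0.0
```

Request:
carry_out(deltas=[{"hand": 10, "dp": [0, 0, -0.1], "spin": 0}, {"hand": 10, "dp": [0, 0, -0.25], "spin": 0}, {"hand": 10, "dp": [0, 0, -0.45], "spin": 0}, {"hand": 10, "dp": [0, 0, -0.65], "spin": 0}, {"hand": 10, "dp": [0, -0.1, -0.8], "spin": -0.03}, {"hand": 10, "dp": [0, -0.25, -0.85], "spin": -0.069}, {"hand": 10, "dp": [0, -0.4, -0.85], "spin": -0.069}, {"hand": 10, "dp": [0, -0.55, -0.85], "spin": -0.069}, {"hand": 10, "dp": [0, -0.7, -0.85], "spin": -0.069}, {"hand": 10, "dp": [0, -0.8, -0.85], "spin": -0.069}, {"hand": 10, "dp": [0, -0.9, -0.85], "spin": -0.069}, {"hand": 10, "dp": [0, -0.95, -0.85], "spin": -0.069}, {"hand": 10, "dp": [0, -0.95, -0.85], "spin": -0.069}, {"hand": 10, "dp": [0, -0.95, -0.85], "spin": -0.069}])

```text
time: 4.1
ee_pos: [0.5276, -0.0646, 0.2285]
eef_rot: [0.997, 0.079, -0.0, 0.0]
ft_force: [0.2, -0.4, -3.4]
width: 0.0234
grip_force: 59.9
```

```bash
python3 -c "
from h import *
rel((.519,.155,.2),9.1)
for n in ('top','side'): cv2.imwrite(f'pics/{n}1.png',camera(n)[:,:,::-1])
a=cv2.imread('pics/top1.png');b=cv2.imread('pics/side1.png')
cv2.imwrite('pics/m1.png',np.hstack([cv2.resize(a[110:310,160:420],None,fx=1.5,fy=1.5),cv2.resize(b[100:400,150:420],(390,300))])) "
```

```text
t 4.1 at [ 0.5276 -0.0646  0.2285] yaw 9.1 tilt [-0.001  0.001 -1.   ] ft [ 0.2 -0.4 -3.4] w 0.0234 59.86769741401076
dp [ 0.1044 -0.8727  0.1134] spin -0.0002
```

View pics/m1.png

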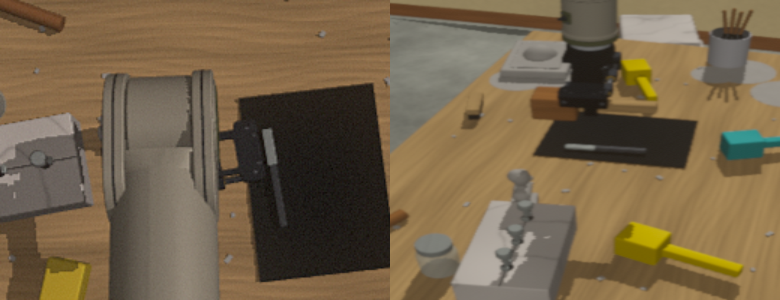

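Request:
carry_out(deltas=[{"hand": 10, "dp": [0.02, -0.15, 0], "spin": 0}, {"hand": 10, "dp": [0.04, -0.35, 0], "spin": 0}, {"hand": 10, "dp": [0.06, -0.5, 0], "spin": 0}, {"hand": 10, "dp": [0.08, -0.65, 0.03], "spin": 0}, {"hand": 10, "dp": [0.1, -0.78, 0.07], "spin": 0}, {"hand": 10, "dp": [0.104, -0.84, 0.113], "spin": 0}, {"hand": 10, "dp": [0.104, -0.873, 0.113], "spin": 0}, {"hand": 10, "dp": [0.104, -0.873, 0.113], "spin": 0}, {"hand": 10, "dp": [0.104, -0.873, 0.113], "spin": 0}, {"hand": 10, "dp": [0.104, -0.873, 0.113], "spin": 0}])

```text
time: 5.2
ee_pos: [0.5196, 0.1547, 0.2011]
eef_rot: [0.997, 0.078, 0.0, 0.0]
ft_force: [0.2, 0.5, -3.0]
width: 0.0238
grip_force: 59.9
```

```bash
python3 -c "
from h import *
rel((.519,.155,.118),9.1)
for n in ('top','side'): cv2.imwrite(f'pics/{n}2.png',camera(n)[:,:,::-1])
a=cv2.imread('pics/top2.png');b=cv2.imread('pics/side2.png')
cv2.imwrite('pics/m2.png',np.hstack([cv2.resize(a[150:300,80:280],None,fx=2,fy=2),cv2.resize(b[200:400,160:360],(400,300))])) "
```

```text
t 5.2 at [0.5196 0.1547 0.2011] yaw 9.0 tilt [ 0.001  0.001 -1.   ] ft [ 0.2  0.5 -3. ] w 0.0238 59.868147633969784
dp [-0.0025 -0.0018  0.3322] spin -0.0007
```

View pics/m2.png

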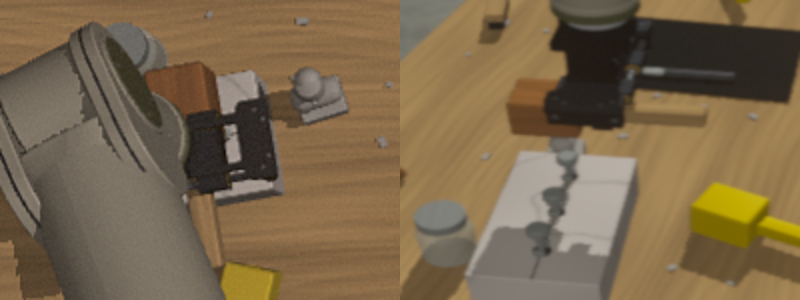

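Request:
carry_out(deltas=[{"hand": 10, "dp": [0, 0, 0.05], "spin": 0}, {"hand": 10, "dp": [0, 0, 0.18], "spin": 0}, {"hand": 10, "dp": [0, 0, 0.335], "spin": 0}, {"hand": 10, "dp": [0, 0, 0.335], "spin": 0}])

```text
time: 5.7
ee_pos: [0.5172, 0.1555, 0.1131]
eef_rot: [0.997, 0.079, -0.002, 0.0]
ft_force: [-0.1, -1.0, -3.3]
width: 0.0235
grip_force: 60.0
```

```bash
python3 -c "
from h import *
rel((.519,.155,.114),9.1)
cv2.imwrite('pics/side3.png',camera('side')[:,:,::-1])
b=cv2.imread('pics/side3.png')
cv2.imwrite('pics/m3.png',cv2.resize(b[240:380,180:340],(640,560),interpolation=2))"
```

```text
t 5.7 at [0.5172 0.1555 0.1131] yaw 9.1 tilt [-0.004  0.    -1.   ] ft [-0.1 -1.  -3.3] w 0.0235 59.994911290705204
dp [ 0.0067  0.0031 -0.0038] spin 0.0001
```

View pics/m3.png

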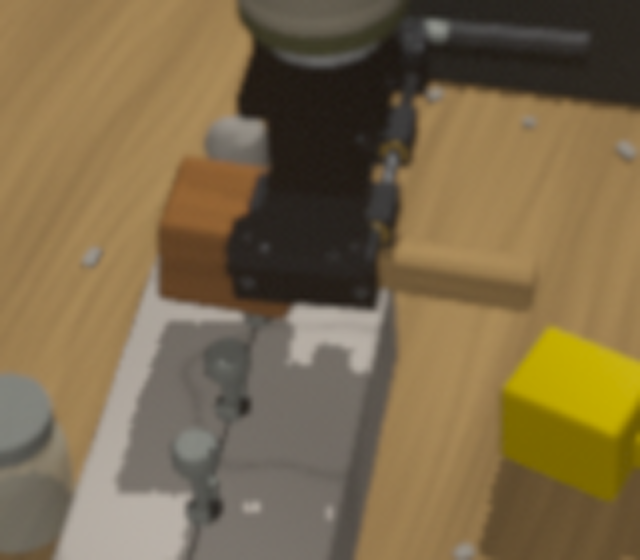

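Request:
carry_out(deltas=[{"hand": 10, "dp": [0, 0, -0.1], "spin": 0}, {"hand": 10, "dp": [0, -0.05, -0.25], "spin": 0}, {"hand": 10, "dp": [0, -0.15, -0.35], "spin": 0}, {"hand": 10, "dp": [0, -0.28, -0.35], "spin": 0}, {"hand": 10, "dp": [0, -0.28, -0.35], "spin": 0}, {"hand": 10, "dp": [0, -0.28, -0.35], "spin": 0}])

```text
time: 6.35
ee_pos: [0.5076, 0.2261, 0.2054]
eef_rot: [0.997, 0.08, 0.0, -0.0]
ft_force: [-0.3, -0.6, -2.8]
width: 0.0233
grip_force: 60.0
```

```bash
python3 -c "
from h import *
rel((.508,.2244,.118),9.1)
cv2.imwrite('pics/side4.png',camera('side')[:,:,::-1])
b=cv2.imread('pics/side4.png')
for i,w in enumerate([(.566,.163),(.555,.232),(.544,.301)]): print(proj('side',np.array([*w,.106])),proj('side',np.array([*w,.132])))
cv2.imwrite('pics/m4.png',cv2.resize(b[240:380,180:340],(640,560),interpolation=2))"
```

```text
t 6.35 at [0.5076 0.2261 0.2054] yaw 9.2 tilt [ 0.001  0.    -1.   ] ft [-0.3 -0.6 -2.8] w 0.0233 59.99455036595464
dp [2.000e-04 6.900e-03 3.495e-01] spin 0.0006
[244.1054652  308.88261769] [243.2483844  300.66982226]
[237.29018972 332.27174916] [236.28607058 324.02640434]
[229.84908567 357.86829125] [228.67230685 349.63012675]
```

View pics/m4.png

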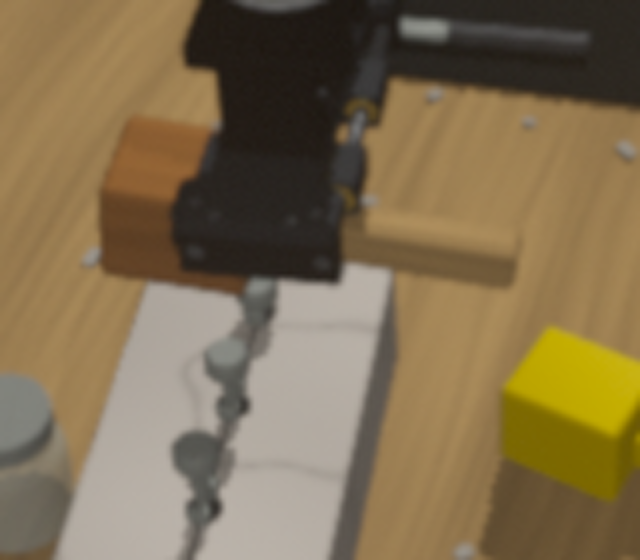

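```bash
python3 -c "
from h import *
b=cv2.imread('pics/side4.png'); o,_=ray('side',(244,310))
for w in [(.566,.163),(.555,.232),(.544,.301)]:
  d=o[:2]-np.array(w); d=d/np.linalg.norm(d)*.0125
  for q in (.026,.022,.010): 
    print(q,'underside front',proj('side',np.array([*(w+d),.118-q])).round(1),end=' ')
  c=int(round(proj('side',np.array([*w,.1]))[0])); r=int(proj('side',np.array([*w,.1]))[1]); print('\n',c,r-8, b[r-8:r+16,c-1:c+2].mean((1,2)).round().astype(int))
"
```

```text
0.026 underside front [245.  317.2] 0.022 underside front [244.9 316. ] 0.01 underside front [244.5 312.3] 
 244 302 [ 33  33  33  33  34  34  45  80 117 131 128 112  97  90  86  85  89  89
  87  88  90  96 100 103]
0.026 underside front [238.4 341. ] 0.022 underside front [238.2 339.7] 0.01 underside front [237.7 336. ] 
 238 326 [133 134 133 131 122 104  92  88  86  86  84  84  83  82  83  86  88  90
  96 105 113 122 133 142]
0.026 underside front [231.2 367. ] 0.022 underside front [231.  365.7] 0.01 underside front [230.4 362. ] 
 230 351 [ 83  84  86  89  92  91  89  87  86  86  86  86  87  85  84  90  99  99
  94  93 101 111 120 124]
```

The right wedge's top edge is where it should be when home (row 313). Next is the middle blow.

Request:
carry_out(deltas=[{"hand": 10, "dp": [0, 0.007, 0.05], "spin": 0}, {"hand": 10, "dp": [0, 0.007, 0.195], "spin": 0}, {"hand": 10, "dp": [0, 0.007, 0.352], "spin": 0}, {"hand": 10, "dp": [0, 0.007, 0.352], "spin": 0}, {"hand": 10, "dp": [0, 0.007, 0.25], "spin": 0}, {"hand": 10, "dp": [0, -0.05, 0.1], "spin": 0}, {"hand": 10, "dp": [0, -0.15, 0], "spin": 0}, {"hand": 10, "dp": [0, -0.273, 0], "spin": 0}, {"hand": 10, "dp": [0, -0.273, 0], "spin": 0}, {"hand": 10, "dp": [0, -0.273, 0], "spin": 0}])

```text
time: 7.4
ee_pos: [0.4968, 0.2929, 0.2049]
eef_rot: [0.997, 0.08, -0.0, 0.0]
ft_force: [0.1, -0.5, -2.7]
width: 0.0234
grip_force: 60.0
```

```bash
cat > chk.py <<'E'
from h import *
import sys
b=camera('side')[:,:,::-1]; o,_=ray('side',(244,310)); cv2.imwrite(f'pics/side{sys.argv[1]}.png',b)
for w in [(.566,.163),(.555,.232),(.544,.301)]:
  d=o[:2]-np.array(w); d=d/np.linalg.norm(d)*.0125
  print('top edge row home',proj('side',np.array([*(w+d),.106]))[1].round(1),end=' ')
  c=int(round(proj('side',np.array([*w,.1]))[0])); r=int(proj('side',np.array([*w,.1]))[1]); print(c,r-8, b[r-8:r+16,c-1:c+2].mean((1,2)).round().astype(int))
E
python3 chk.py 5; python3 -c "
from h import *
rel((.4966,.2934,.117),9.1)"
```

```text
top edge row home 312.9 244 302 [28 30 29 30 34 35 36 36 35 36 36 35 37 36 36 36 37 37 36 37 40 48 50 45]
top edge row home 336.6 238 326 [ 39  40  39  37  34  33  33  34  33  34  34  40  62  83  85  82  84  87
  91  97 104 109 110 111]
top edge row home 362.6 230 351 [134 133 128 116 100  92  89  87  87  87  87  86  87  86  85  91  99 100
  95  94 103 112 121 126]
t 7.45 at [0.4972 0.2919 0.2046] yaw 9.1 tilt [-0.     0.001 -1.   ] ft [ 1.4 -1.2 -4.1] w 0.0232 59.98338555917144
dp [-0.0013 -0.0067  0.3503] spin -0.0001
```

Request:
carry_out(deltas=[{"hand": 10, "dp": [0, 0, -0.15], "spin": 0}, {"hand": 10, "dp": [0, 0, -0.25], "spin": 0}, {"hand": 10, "dp": [0, 0, -0.25], "spin": 0}, {"hand": 10, "dp": [0, 0, -0.25], "spin": 0}])

```text
time: 7.85
ee_pos: [0.4974, 0.2917, 0.2664]
eef_rot: [0.997, 0.079, 0.0, 0.0]
ft_force: [1.0, -0.1, -5.2]
width: 0.023
grip_force: 60.0
```

```bash
python3 chk.py 6; python3 -c "
from h import *
rel((.4966,.2934,.117),9.1)"
```

```text
top edge row home 312.9 244 302 [ 39  37  34  34  34  34  34  34  34  34  38  56  81  89  87  86  91  90
  89  89  92  97 101 105]
top edge row home 336.6 238 326 [111 111 112 121 136 137 136 136 136 133 125 106  94  90  87  83  85  89
  92  98 106 109 110 112]
top edge row home 362.6 230 351 [135 134 129 117 101  93  90  88  88  88  87  88  88  87  85  92 101 101
  95  94 103 113 121 126]
t 7.9 at [0.497  0.2916 0.2656] yaw 9.0 tilt [-0.001  0.001 -1.   ] ft [ 0.7 -0.2 -4. ] w 0.0233 59.983461666852236
dp [ 5.000e-04 -8.100e-03  5.943e-01] spin -0.0004
```

The middle wedge is home too. Now the last one.

Request:
carry_out(deltas=[{"hand": 10, "dp": [0, -0.008, 0.15], "spin": 0}, {"hand": 10, "dp": [0, -0.008, 0.28], "spin": 0}, {"hand": 10, "dp": [0, -0.008, 0.44], "spin": 0}, {"hand": 10, "dp": [0, -0.008, 0.597], "spin": 0}, {"hand": 10, "dp": [0, -0.008, 0.597], "spin": 0}, {"hand": 10, "dp": [0, -0.008, 0.45], "spin": 0}, {"hand": 10, "dp": [0, 0, 0.3], "spin": 0}, {"hand": 10, "dp": [0, 0.15, 0.2], "spin": 0}, {"hand": 10, "dp": [0, 0.35, 0.1], "spin": 0}, {"hand": 10, "dp": [0, 0.55, 0.1], "spin": 0}, {"hand": 10, "dp": [0, 0.75, 0.1], "spin": 0}, {"hand": 10, "dp": [0, 0.9, 0.1], "spin": 0}, {"hand": 10, "dp": [0, 1, 0.1], "spin": 0}, {"hand": 10, "dp": [0, 1, 0.1], "spin": 0}])

```text
time: 9.3
ee_pos: [0.5369, 0.0407, 0.2426]
eef_rot: [0.997, 0.076, -0.0, 0.001]
ft_force: [0.4, 0.3, -3.0]
width: 0.0235
grip_force: 60.0
```

```bash
python3 chk.py 7; python3 -c "
from h import *
rel((.514,-.2999,.22),-3.3)"
```

```text
top edge row home 312.9 244 302 [137 161 169 170 164 147 135 133 133 132 126 110  96  89  85  83  87  87
  85  86  88  94  97 101]
top edge row home 336.6 238 326 [107 107 108 109 103  88  81  81  80  81  85  89  89  86  82  79  81  83
  87  92 100 104 106 106]
top edge row home 362.6 230 351 [103 103 105 105  97  85  81  87  92  88  85  85  89  89  87  83  82  84
  86  87  93  99 102 104]
t 9.35 at [0.5365 0.0438 0.2426] yaw 8.9 tilt [-0.  0. -1.] ft [ 0.   2.  -2.3] w 0.0234 59.974317736923695
dp [-0.3016  1.3443  0.091 ] spin 0.0678
```

Request:
carry_out(deltas=[{"hand": 10, "dp": [-0.03, 0.15, 0], "spin": 0}, {"hand": 10, "dp": [-0.07, 0.33, 0], "spin": 0}, {"hand": 10, "dp": [-0.12, 0.52, 0], "spin": 0.03}, {"hand": 10, "dp": [-0.16, 0.72, 0], "spin": 0.067}, {"hand": 10, "dp": [-0.2, 0.88, 0], "spin": 0.067}, {"hand": 10, "dp": [-0.22, 0.99, 0], "spin": 0.067}, {"hand": 10, "dp": [-0.22, 0.99, 0], "spin": 0.067}, {"hand": 10, "dp": [-0.22, 0.99, 0], "spin": 0.067}, {"hand": 10, "dp": [-0.22, 0.99, 0], "spin": 0.067}])

```text
time: 10.25
ee_pos: [0.522, -0.2049, 0.2422]
eef_rot: [1.0, -0.024, 0.0, -0.0]
ft_force: [-1.3, 0.7, -4.2]
width: 0.0233
grip_force: 60.0
```

```bash
python3 chk.py 8; python3 -c "
from h import *
rel((.514,-.2999,.05),-3.3); rel((.514,-.2999,.018),-3.3)
b=cv2.imread('pics/side8.png'); cv2.imwrite('pics/m8.png',np.hstack([cv2.resize(b[130:290,200:400],(500,400),interpolation=2),cv2.resize(b[280:380,200:275],(300,400),interpolation=2)]))"
```

```text
top edge row home 312.9 244 302 [135 160 168 169 163 146 134 132 132 131 125 109  94  88  84  83  86  87
  85  85  88  93  97 101]
top edge row home 336.6 238 326 [106 106 107 116 130 132 131 131 130 128 119 101  90  86  82  78  81  84
  87  93 100 104 105 106]
top edge row home 362.6 230 351 [109 111 120 137 144 135 129 129 129 128 127 120 105  92  87  84  82  85
  87  87  94  99 102 104]
t 10.3 at [ 0.522  -0.2049  0.2422] yaw -2.8 tilt [ 0.    -0.001 -1.   ] ft [-0.   1.1 -4.3] w 0.0235 59.97393758967519
dp [-0.014   0.3814  0.7686] spin 0.0029
t 10.3 at [ 0.522  -0.2049  0.2422] yaw -2.8 tilt [ 0.    -0.001 -1.   ] ft [-0.   1.1 -4.3] w 0.0235 59.97393758967519
dp [-0.014   0.3814  0.8966] spin 0.0029
```

View pics/m8.png

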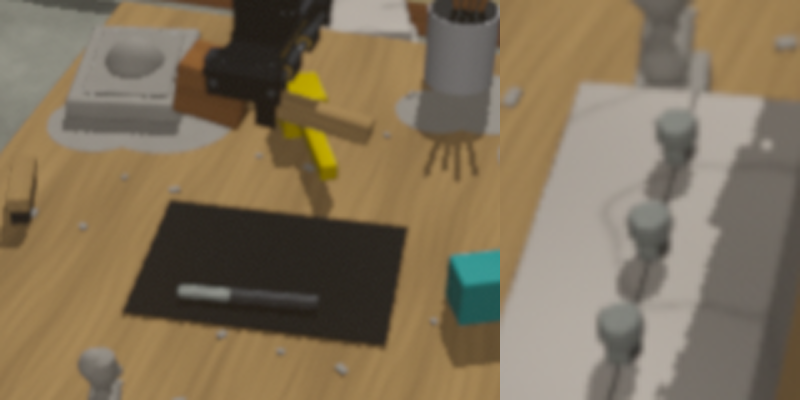

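All three wedges sit at the home row, the chisel is in place, and the mallet is still held firmly over the mat. Now I'll lower it gently.

Request:
carry_out(deltas=[{"hand": 10, "dp": [-0.01, 0.13, 0.1], "spin": 0.003}, {"hand": 10, "dp": [-0.014, 0.28, 0.25], "spin": 0.003}, {"hand": 10, "dp": [-0.014, 0.381, 0.4], "spin": 0.003}, {"hand": 10, "dp": [-0.014, 0.381, 0.55], "spin": 0.003}, {"hand": 10, "dp": [-0.014, 0.381, 0.68], "spin": 0.003}, {"hand": 10, "dp": [-0.014, 0.381, 0.76], "spin": 0.003}, {"hand": 10, "dp": [-0.014, 0.381, 0.8], "spin": 0.003}, {"hand": 10, "dp": [-0.014, 0.381, 0.82], "spin": 0.003}, {"hand": 10, "dp": [-0.014, 0.381, 0.835], "spin": 0.003}, {"hand": 10, "dp": [-0.014, 0.381, 0.85], "spin": 0.003}, {"hand": 10, "dp": [-0.014, 0.381, 0.86], "spin": 0.003}, {"hand": 10, "dp": [-0.014, 0.381, 0.87], "spin": 0.003}, {"hand": 10, "dp": [-0.014, 0.381, 0.87], "spin": 0.003}])

```text
time: 11.6
ee_pos: [0.5131, -0.3021, 0.0243]
eef_rot: [1.0, -0.03, -0.0, 0.0]
ft_force: [0.2, -0.6, -4.0]
width: 0.0231
grip_force: 60.0
```

```bash
python3 -c "
from h import *
rel((.514,-.2999,.0165),-3.3)"
```

```text
t 11.6 at [ 0.5131 -0.3021  0.0243] yaw -3.5 tilt [-0.  0. -1.] ft [ 0.2 -0.6 -4. ] w 0.0231 59.97398855164647
dp [ 0.0032 -0.0088  0.0311] spin -0.0011
```

Request:
carry_out(deltas=[{"hand": 10, "dp": [0, 0, 0.006], "spin": 0}, {"hand": 10, "dp": [0, 0, 0.012], "spin": 0}, {"hand": 10, "dp": [0, 0, 0.018], "spin": 0}, {"hand": 10, "dp": [0, 0, 0.024], "spin": 0}, {"hand": 10, "dp": [0, 0, 0.028], "spin": 0}, {"hand": 10, "dp": [0, 0, 0.028], "spin": 0}, {"hand": 10, "dp": [0, 0, 0.028], "spin": 0}])

```text
time: 12.3
ee_pos: [0.5131, -0.3021, 0.0173]
eef_rot: [1.0, -0.03, 0.0, 0.0]
ft_force: [0.1, -0.1, -3.7]
width: 0.0232
grip_force: 60.0
```

Request:
carry_out(deltas=[{"hand": 10, "dp": [0, 0, 0.003], "spin": 0}, {"hand": 10, "dp": [0, 0, 0.005], "spin": 0}, {"hand": 10, "dp": [0, 0, 0.007], "spin": 0}, {"hand": 10, "dp": [0, 0, 0.007], "spin": 0}, {"hand": 10, "dp": [0, 0, 0.007], "spin": 0}])

```text
time: 12.8
ee_pos: [0.5131, -0.302, 0.0156]
eef_rot: [1.0, -0.03, 0.0, 0.0]
ft_force: [0.0, -0.4, -3.2]
width: 0.0235
grip_force: 60.0
```

Request:
carry_out(deltas=[{"hand": 10, "dp": [0, 0, 0.006], "spin": 0}, {"hand": 10, "dp": [0, 0, 0.008], "spin": 0}, {"hand": 10, "dp": [0, 0, 0.008], "spin": 0}], force=3)

```text
time: 13.1
ee_pos: [0.5135, -0.3023, 0.0141]
eef_rot: [1.0, -0.03, 0.0, 0.0]
ft_force: [-1.5, -0.0, 2.8]
width: 0.0237
grip_force: 3.0
```

Contact is confirmed and the mat now carries the weight. I'll release and retreat straight up.

Request:
carry_out(deltas=[{"hand": 30, "dp": [0, 0, 0], "spin": 0}, {"hand": 45, "dp": [0, 0, 0], "spin": 0}, {"hand": 70, "dp": [0, 0, 0], "spin": 0}, {"hand": 80, "dp": [0, 0, 0], "spin": 0}, {"hand": 80, "dp": [0, 0, 0], "spin": 0}, {"hand": 80, "dp": [0, 0, -0.1], "spin": 0}, {"hand": 80, "dp": [0, 0, -0.3], "spin": 0}, {"hand": 80, "dp": [0, 0, -0.5], "spin": 0}, {"hand": 80, "dp": [0, 0, -0.7], "spin": 0}, {"hand": 80, "dp": [-0.2, 0, -0.9], "spin": 0}, {"hand": 80, "dp": [-0.4, 0, -0.9], "spin": 0}, {"hand": 80, "dp": [-0.4, 0, -0.9], "spin": 0}])

```text
time: 14.3
ee_pos: [0.4105, -0.2969, 0.2408]
eef_rot: [0.999, -0.032, 0.001, 0.001]
ft_force: [-0.0, -0.3, -0.1]
width: 0.0794
grip_force: 0.0
```

```bash
python3 chk.py 9; python3 -c "
from h import *
rel((.514,-.2999,.05),-3.3)
b=cv2.imread('pics/side9.png'); cv2.imwrite('pics/m9.png',cv2.resize(b[170:400,150:400],(500,460)))"
```

```text
top edge row home 312.9 244 302 [134 158 166 167 161 144 133 130 130 129 124 108  93  87  83  82  86  86
  84  85  87  92  96  99]
top edge row home 336.6 238 326 [105 105 107 115 129 130 129 129 129 126 118 100  89  86  82  79  82  83
  87  93 100 103 105 105]
top edge row home 362.6 230 351 [108 110 119 135 143 134 128 127 128 128 126 118 104  92  87  84  83  85
  87  87  93  98 102 104]
t 14.35 at [ 0.4097 -0.2972  0.2407] yaw -3.7 tilt [ 0.001  0.003 -1.   ] ft [ 0.5 -1.1  1.4] w 0.08 0.0
dp [ 0.416  -0.0178  0.7634] spin -0.0021
```

View pics/m9.png

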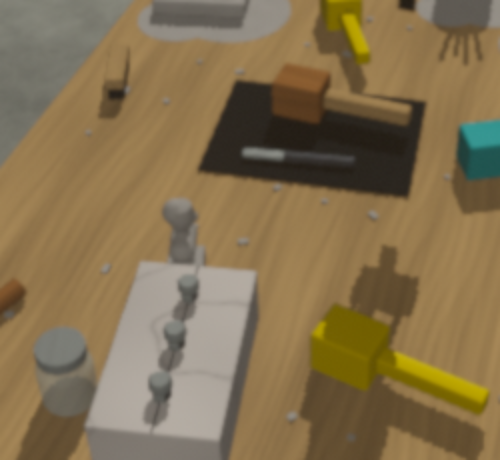

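The mallet lies flat on the mat with its head at crop (300,95). The chisel, bust and jar are in place, and all three wedges are home.

```bash
python3 -c "
from bench import *
print(close_job())"
```

```text
the job is handed in; nothing more can be done
None
```

I drove all three wedges home with one blow each, right to left starting next to the bust, then laid the mallet back on the mat, let go and handed the job in; the final picture shows the bust, jar and chisel in place, but no verdict came back.

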